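# Lock the length stop of a crosscut fence in its index hole

### The job

Set the length stop on the crosscut fence for the next batch of cuts: slide it to the left to the next index hole, and lock it there by turning its cam lever a quarter turn clockwise, up over the hump, so that the sprung pin drops fully into the hole and the lever lies down in the low notch. The hole may be a centimetre or more off its mark, so find it by feel and gently: a stop that is forced against the hole shoves the index bar along and spoils its setting. Let go of the stop and leave the other things on the bench where they are.

Things in the scene. Friction and masses are not known exactly. Their poses are not given: they have to be found in the camera images.
- fence: Aluminium fence rail fixed to the bench, 600 x 50 x 55 mm, with a steel index bar on top, upper face 63 mm above the bench. Origin: under the rail's middle, on the bench. y runs along the rail to the left (seen from the robot), x across it away from the robot, z up.
- hole_mark (a point): Where the middle one of the three 11 mm index holes (160 mm apart) should be: rail's centre line, bar's upper face (fence frame 0, 40, 63 mm). It is the next to the left of the parked stop and the only one its travel reaches. The drilled strip was set in the bar by hand: the real hole lies up to 16 mm to either side of this point along the rail (never across).
- index_bar (a joint): How far the index bar has slipped along the rail's +y (m); 0 as set. It is a dark steel channel, 585 x 34 x 8 mm, with the drilled strip fixed in it, held by two light clamp screws: the riding pin does not move it, but more than about 9 N from the pin against the hole's side shoves it along.
- length_stop (a joint): Slide of the length stop (m) along the fence's +y, to the left. 0: the pin's axis at fence y = -80 mm; 0.120: pin over hole_mark. Travel -0.015 to 0.157. Friction about 4 N with the pin up, 6 to 7 N with the pin riding on the bar; when the pin drops into the hole the stop halts dead.
- stop_block (a point): Top of the length stop's grey saddle block, on the pin's axis, 92 mm above the bench. The block is 66 mm wide and runs along the rail from 40 mm left to 100 mm right of the pin's axis; a 10 mm thick aluminium stop arm on it reaches 106 mm out in front of the rail's centre line, less than 70 mm above the bench.
- stop_knob (a point): The stop's push knob: an upright black cylinder, 22 mm diameter, its grip 104 to 148 mm above the bench; this point lies on its axis 135 mm above the bench. It stands on the block 75 mm to the right of the pin's axis, and serves to move the stop either way along the rail.
- plunger_axis (a point): Point on the vertical axis of the pin, about which the lever turns, 113 mm above the bench. Around it stands the steel cam sleeve (52 mm diameter, highest lugs 123 mm above the bench) and in it the lever's hub (24 mm diameter, top 133 mm above the bench with the lever parked).
- plunger (a joint): Height of the sprung pin and its lever (m), up positive: 0 to -0.001 parked (pin 3 to 4 mm clear of the bar), +0.005 on the hump, -0.004 to -0.005 with the lever past the hump and the pin riding on the bar away from a hole, -0.011 to -0.012 fully down in the hole. A spring presses it down with 12 to 15 N.
- lever (a joint): Angle of the cam lever (rad), clockwise from above: 0 points along the fence's -x (to the robot), 1.57 along +y (left). Parked -0.08 to 0.12. The sleeve's rim rises from 0.26 to 0.96, is level on the hump to 1.29, then drops into the low notch, where the lever has play from about 1.50 to 1.65. Turning takes up to 0.2 N m; the lever must be free to rise and fall.
- lever_grip (a point): Middle of the lever's black grip, 68 mm from the pin's axis: a level bar 14 mm wide and 13 mm high, from 26 to 90 mm from the axis. Parked, this point is 119.5 mm above the bench; it rises and falls with the joint plunger. About 3 N sideways here turns the lever over the hump.
- offcut: Flat wood offcut, 70 x 140 x 19 mm, lying on the bench in front of the fence's right part. Not to be disturbed. Origin under its centre.
- tape_measure: Tape measure, 70 x 32 x 64 mm, standing. Not to be disturbed. Origin under its centre.
- pencil: Carpenter's pencil, 190 mm long, 8.5 mm thick, along its x. Not to be disturbed. Origin under its middle.
- square: Combination square, 250 mm steel blade along its x with a 110 mm dark head, lying flat, 16 mm high. Not to be disturbed. Origin under the blade's middle.
- screwdriver: Screwdriver, 200 mm, black handle, lying along its x. Not to be disturbed. Origin under its middle.
- wood_glue: White glue bottle, 64 mm diameter, 170 mm high, standing behind the fence. Not to be disturbed. Origin under its centre.
- bar_clamp: Steel bar clamp, 300 mm bar along its x, wooden handle, lying flat, 23 mm high. Not to be disturbed. Origin under the bar's middle.

How it is judged (in metres and radians):
On the way, in this order (a step that is already met when the one before it is completed fails the run):
1. the lever is turned up the cam, over the hump (value of joint plunger above 0.003 m and value of joint lever above 0.6 rad).
2. the pin is down in the index hole and the lever in the low notch (value of joint plunger below -0.009 m and value of joint lever above 1.4 rad), for 0.2 s.
At the end, for the whole second after the job is handed in: The pin is fully down in the middle index hole (plunger at least 9 mm below its parked height, the stop within 20 mm of hole_mark), the lever lies in the low notch (beyond 1.4 rad), and the stop and lever are at rest; the index bar is still within 3 mm of its setting (all of step 2 and value of joint length_stop between 0.1 and 0.14 m and value of joint index_bar between -0.003 and 0.003 m and velocity of joint length_stop between -0.01 and 0.01 m/s and velocity of joint lever between -0.1 and 0.1 rad/s); the robot touches nothing.
It fails at once if the index bar is shoved along the rail by more than 3 mm (value of joint index_bar above 0.003 m or value of joint index_bar below -0.003 m).
It fails at once if another thing on the bench is moved more than 40 mm or the tall ones knocked over (distance of any of offcut, tape_measure, pencil, square, screwdriver, wood_glue, bar_clamp from where it was at the start of the episode above 0.04 m or angle between any of wood_glue, tape_measure's own z axis and vertical above 0.5 rad).
It also fails if it takes over 64 s, if anything falls off the work surface, if the arm or the gripper's body presses on something with over 40 N, if the wrist force passes 120 N, or if a joint passes its speed limit or range.

### The arm

A 6-joint arm with a two-finger parallel gripper is mounted at the origin on the work surface. World frame = base frame: x ahead of the robot, y to its left, z up, the work surface at z = 0. Lengths are in mm, angles in rad, forces in N, time in s.
With the tool pointing down it reaches from about 400 to 925 mm from the base axis. Payload 12.5 kg.
Tool frame: the origin (TCP) lies midway between the tips of the shut fingers; the grasp point (between the pads) lies 19 mm behind it; z points along the fingers, y is the line along which they close (so a half turn about z gives the same grasp; the last joint's range is limited). The gripper opens to 95 mm and grips with 3 to 60 N. Pads are 20 mm wide; open, the fingers measure 119 mm over their backs; the gripper's body (75 mm by 180 mm) begins 59 mm behind the grasp point.
Start: joints at [-1.375, 0.491, 1.559, -0, 1.092, -0.106], TCP at [185.798, -596.763, 214.661] pointing down, gripper open.
Joint ranges: [-3.1, 3.1], [-0.84, 2.19], [0.05, 2.79], [-1.13, 4.28], [0.06, 2.93], [-2.69, 2.69]. Speed limits (rad/s): [2.22, 2.22, 2.79, 3.14, 3.14, 3.14].

### API

Orientations are given as [roll, pitch, yaw] about the fixed x, y, z axes, in that order (R = Rz(yaw) Ry(pitch) Rx(roll)).
In Python, from cell import env gives the robot as it stands.
- The arm moves only by the tool arm_command, never from a script. Its argument "targets" is a list of rows, each a list of 5 numbers: the shift along the tool's x, y, z in mm, then the turn about the tool's z in degrees, then the opening, from 0 (shut) to 1 (fully open). In form: [[tx, ty, tz, roll, fingers], ...]. A call has 1 to 5 rows; each row is the pose to reach, as a shift and turn from the pose commanded when the call began, along the tool's axes at that moment; what a row does not reach only later rows make up. A row lasts 1/10 s, in which the tool goes at most 50 mm and 8.59 degrees, less where a joint would pass 70% of its speed; a pose out of reach is approached as far as the arm can. A call with a gripper value outside its range is refused whole. The fingers move at their own pace and stop on an object; the grip force is fixed at half the most. Time passes only in rows, so rows that repeat a pose let the fingers close. It gives the time, the measured TCP pose, the force, the opening and the grip force at its end, in the units of the state.
- env.state(): the state, without advancing time (a new reading comes with each control period).
- env.read_camera(name): name is "side" or "top"; returns a dict with "frame" (384x512x3 uint8, red, green, blue), "vertical_fov" (degrees; the focal length in pixels is half the picture's height over the tangent of half this angle, whatever the lens; pixels are square), "cx", "cy" (the principal point, pixels), "world_from_camera" (4x4, takes a point from camera to world coordinates). Camera axes: x right, y down, z forward; pixel columns grow to the right and rows downward; lengths in mm; the calibration is good to about 2 mm. A picture is of the moment at which its call begins. There is no depth.
- env.job_done(): hands the job in; it is judged then, once.
The state is a dict: "t": time; "joints": joint angles; "qvel": joint speeds; "tau": joint torques, N m; "eef_pos": TCP position; "tcp_rot": TCP orientation; "ft_force": force on the tool from outside, world axes, zero at the start; "moment": the same for the moment, N m; "opening": opening from 0.0 (shut) to 1.0 (fully open); "grip_force": force on a finger pad.
Only numpy, scipy, OpenCV 4.12 (cv2) and the standard library are available. Lean on these libraries where they do the work, as an engineer would, in place of code of your own. Each camera call takes 0.05 s, during which the arm holds its last target. There are 200 camera calls.

## Working session

There is one attempt and no reset: what is moved stays moved. The work goes in short steps, Python scripts to look and compute and a tool call to move; the robot and the scene stay as the last step left them, time stands still between calls to the robot, and variables do not carry over. Pictures are saved under pics/ and viewed, at most 10 in all, crops included, and the job is handed in when it is done.

Besides the shell and the picture viewer there is one more tool, called after "Emit:" as a command line: name --pt "numbers of a row" for each row, then --argument value for the rest. arm_command: Moves the arm, as the interface text tells. Its arguments: {"type":"object","properties":{"targets":{"type":"array","items":{"type":"array","items":{"type":"number"}}}},"required":["targets"]}

```bash
mkdir -p pics; ls; cat > h.py <<'E'
import numpy as np, cv2, json
from cell import env
def shot(n,f):
    c=env.read_camera(n); cv2.imwrite('pics/%s.png'%f,c['frame'][:,:,::-1])
    np.savez('pics/%s.npz'%f,**{k:c[k] for k in c}); return c
def ray(c,u,v,z):
    f=c['frame'].shape[0]/2/np.tan(np.radians(c['vertical_fov'])/2)
    T=np.array(c['world_from_camera']); d=T[:3,:3]@[(u-c['cx'])/f,(v-c['cy'])/f,1]; o=T[:3,3]
    return o+d*(z-o[2])/d[2]
def proj(c,p):
    f=c['frame'].shape[0]/2/np.tan(np.radians(c['vertical_fov'])/2)
    T=np.array(c['world_from_camera']); q=T[:3,:3].T@(np.array(p)-T[:3,3]); return q[:2]/q[2]*f+[c['cx'],c['cy']]
E
python3 - <<'E'
from h import *
print(env.state())
for n in('top','side'):
    c=shot(n,n+'0'); print(n,c['vertical_fov'],c['cx'],c['cy'],np.round(c['world_from_camera'],3).tolist())
E
```

```text
pics
{'t': 0.0, 'joints': array([-1.37457029e+00,  4.91588528e-01,  1.55943270e+00,  7.80560710e-06,
        1.09169466e+00, -1.05604792e-01]), 'qvel': array([ 9.35069479e-04,  1.21004096e-03, -8.26164082e-04,  8.02075425e-05,
        6.41546496e-04, -2.82747752e-04]), 'tau': array([-3.45062304e-03, -6.12656951e+01, -2.58184254e+01,  6.91334903e-02,
        4.82185779e-02, -5.14414000e-05]), 'eef_pos': array([ 185.76782734, -596.50934699,  214.04951608]), 'tcp_rot': array([-3.14047641e+00, -1.25282615e-04,  3.01827154e-01]), 'ft_force': array([-0.17406286, -0.87910087, -0.09919116]), 'moment': array([-0.00033369,  0.00616233, -0.02418039]), 'grip_force': 0.0, 'opening': 1.001741757291023}
top 55.4756559708479 244.1065180779043 188.4974580031247 [[0.015, -0.999, 0.05, 476.085], [-1.0, -0.015, -0.003, 14.376], [0.004, -0.05, -0.999, 1181.245], [0.0, 0.0, 0.0, 1.0]]
side 47.25612020898177 258.5421260821944 181.42055696981438 [[-0.78, -0.373, 0.503, -224.795], [-0.626, 0.456, -0.633, 988.257], [0.007, -0.808, -0.589, 991.005], [0.0, 0.0, 0.0, 1.0]]
```

View pics/top0.png

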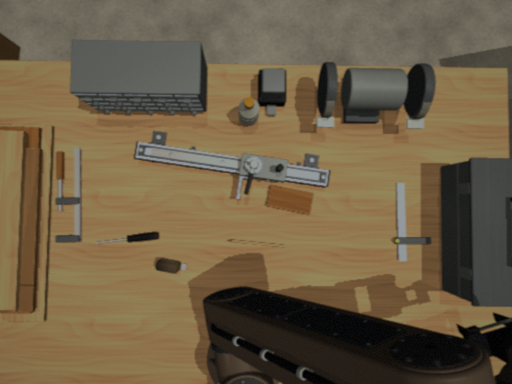

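View pics/side0.png

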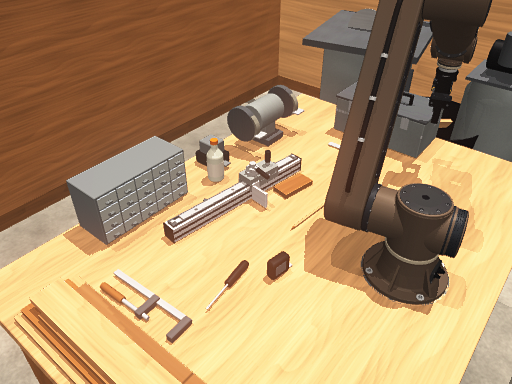

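The top view shows the fence running from about (136,151) to (328,177), with the hub near (254,163), the knob near (280,168) and the lever pointing down to about (249,190). The side view shows the same stop near (265,170). I'll enlarge both.

```bash
python3 - <<'E'
import cv2,numpy as np
t=cv2.imread('pics/top0.png')[125:225,130:335]; s=cv2.imread('pics/side0.png')[135:245,160:310]
t=cv2.resize(t,None,fx=3.6,fy=3.6,interpolation=cv2.INTER_CUBIC)
cv2.imwrite('pics/tc.png',np.clip(t*1.6,0,255).astype('uint8'))
cv2.imwrite('pics/sc.png',cv2.resize(s,None,fx=5,fy=5,interpolation=cv2.INTER_CUBIC))
E
```

```text
(no output)
```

View pics/tc.png

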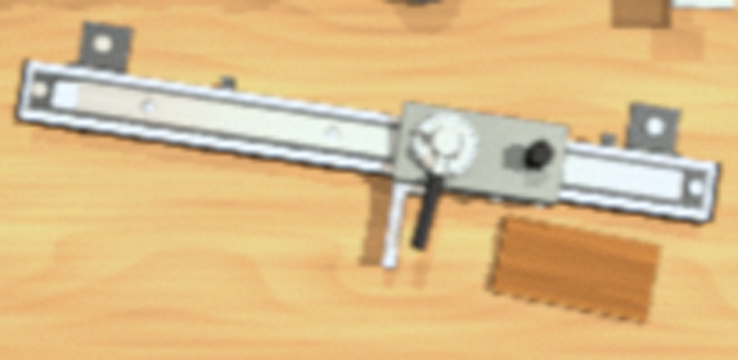

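View pics/sc.png

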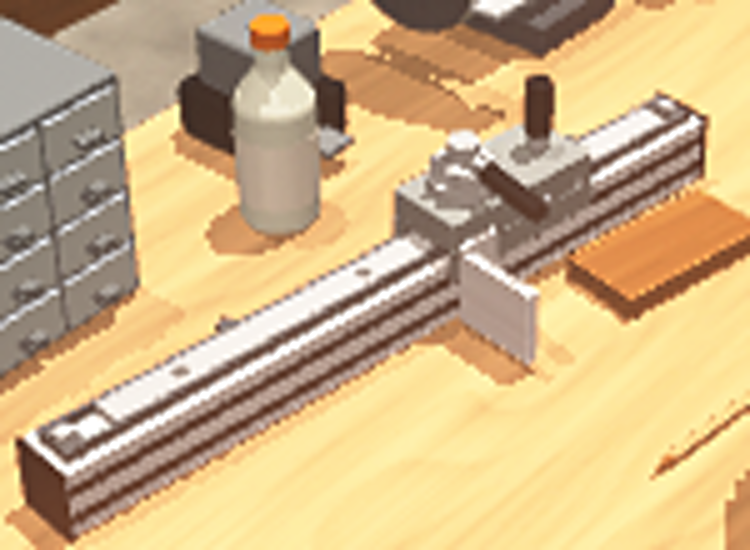

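The top crop shows the middle index hole at crop (333,132), the left hole at (149,106), the hub top at (449,142), the knob top at (541,150), and the lever grip running from (433,180) to (418,247). The side crop shows the knob top at (540,80), the hub top at (463,140), and holes at (363,272) and (180,371).

```bash
python3 - <<'E'
from h import *
t=np.load('pics/top0.npz'); s=np.load('pics/side0.npz')
T=lambda x,y,z:ray(t,130+(x+.5)/3.6-.5,125+(y+.5)/3.6-.5,z)
S=lambda x,y,z:ray(s,160+(x+.5)/5-.5,135+(y+.5)/5-.5,z)
P=lambda *a:print(*[np.round(v,1) if not isinstance(v,str) else v for v in a])
h1,h2=T(149,106,63),T(333,132,63); P('holes top',h1,h2,np.linalg.norm(h1-h2)); P('side',S(180,371,63),S(363,272,63))
P('hub',T(449,142,133),S(463,140,133)); P('knob',T(541,150,148),S(540,80,148))
P('grip end',T(418,247,119),'in',T(433,180,119))
d=h1-h2; P('yaw deg',np.degrees(np.arctan2(-d[0],d[1])))
# rail end corners top view (z 55)
L=(T(26,60,55)+T(18,120,55))/2; R=(T(718,163,55)+T(708,221,55))/2
d=L-R; P(L,R,np.linalg.norm(d),'yaw',np.degrees(np.arctan2(-d[0],d[1])),'mid',(L+R)/2)
a=np.arctan2(-d[0],d[1]); y=np.array([-np.sin(a),np.cos(a),0]); P('mark', (L+R)/2+40*y)
E
```

```text
holes top [634.9 237.8  63. ] [615.   80.1  63. ] 159.0
side [632.8 242.4  63. ] [611.3  84.7  63. ]
hub [599.7 -17.1 133. ] [596.2  -7.5 133. ]
knob [592.7 -89.3 148. ] [588.5 -85.8 148. ]
grip end [515.6   6.4 119. ] in [570.2  -4.9 119. ]
yaw deg -7.2
[648.2 349.1  55. ] [ 569.2 -247.    55. ] 601.3 yaw -7.6 mid [608.7  51.1  55. ]
mark [614.   90.7  55. ]
```

Emit:
arm_command --pt "40 -35 0 0 0" --pt "80 -70 0 0 0" --pt "120 -105 0 0 0" --pt "160 -140 0 0 0" --pt "200 -175 0 0 0"

```text
t: 0.6
eef_pos: [317.1, -381.8, 214.5]
tcp_rot: [-3.141, 0.0, 0.301]
ft_force: [1.6, -1.2, 0.6]
opening: 0.635
grip_force: 0.0
```

Emit:
arm_command --pt "40 -35 0 0 0" --pt "80 -70 0 0 0" --pt "120 -105 0 0 0" --pt "160 -140 0 0 0" --pt "200 -175 0 0 0"

```text
t: 1.1
eef_pos: [447.8, -168.6, 214.6]
tcp_rot: [3.142, 0.0, 0.302]
ft_force: [1.6, -1.0, 0.1]
opening: 0.217
grip_force: 0.0
```

Emit:
arm_command --pt "30 -30 0 8 0" --pt "60 -60 0 16 0" --pt "96 -80 0 24.6 0" --pt "96 -80 0 24.6 0" --pt "96 -80 0 24.6 0"

```text
t: 1.6
eef_pos: [515.1, -64.9, 214.2]
tcp_rot: [3.141, 0.001, -0.124]
ft_force: [-0.7, -0.2, -0.5]
opening: 0.007
grip_force: 0.0
```

```bash
python3 - <<'E'
from h import *
s=env.state(); print(s['eef_pos'],s['ft_force'])
c=shot('top','top1'); d=shot('side','side1')
a=cv2.resize(c['frame'][130:225,195:315],None,fx=4,fy=4,interpolation=cv2.INTER_CUBIC)
b=cv2.resize(d['frame'][110:210,215:305],None,fx=4,fy=4,interpolation=cv2.INTER_CUBIC)
a=np.clip(a*1.5,0,255).astype('uint8')
im=np.zeros((400,840,3),'uint8')[:, :]; im[:380,:480]=a; im[:400,480:840]=b
cv2.imwrite('pics/c1.png',im[:,:800,::-1])
E
```

```text
[515.08064144 -64.93720404 214.16318606] [-0.68650291 -0.16294864 -0.47348022]
```

View pics/c1.png

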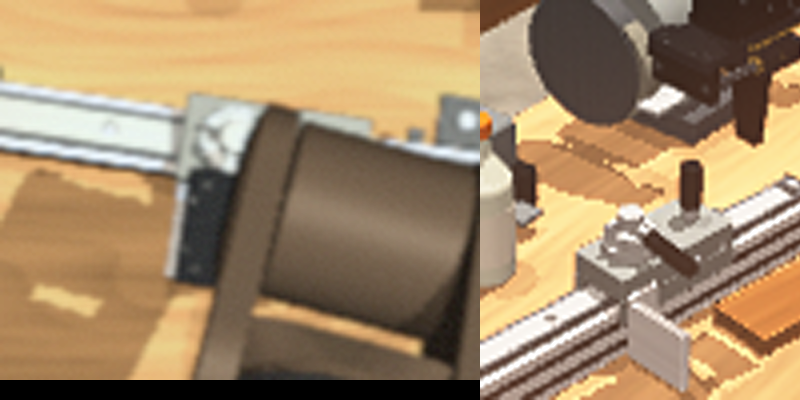

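The side half shows the shut fingertips at crop (752,142), which is pixel (283,145). The knob top is at (692,165), the hub at (630,213), and the grip runs from (645,228) to (692,270). The top view is blocked by the arm. I'll check the side calibration against the TCP, then measure the lever.

```bash
python3 - <<'E'
from h import *
c=np.load('pics/side1.npz'); S=lambda x,y,z:np.round(ray(c,215+(x-480+.5)/4-.5,110+(y+.5)/4-.5,z),1)
print('tcp proj',proj(c,[515.1,-64.9,214.2]),'tip seen',[215+272.5/4-.5,110+142/4])
print('hub',S(630,210,133),'knob',S(692,165,148),'grip in',S(648,228,125),'out',S(690,265,125))
p=np.array([597.5,-12.5]);X=np.array([.992,-.129]);Y=np.array([.129,.992])
for f in([-62,-35],[-68,0]):print(f,p+f[0]*X+f[1]*Y)
E
```

```text
tcp proj [281.22639583 143.88732586] tip seen [282.625, 145.5]
hub [598.3  -9.7 133. ] knob [587.3 -84.4 148. ] grip in [575.6  -7.  125. ] out [512.6  14.  125. ]
[-62, -35] [531.481 -39.222]
[-68, 0] [530.044  -3.728]
```

Emit:
arm_command --pt "13 -28 0 0 0" --pt "13 -28 30 0 0" --pt "13 -28 60 0 0" --pt "13 -28 90 0 0" --pt "13 -28 112 0 0"

```text
t: 2.2
eef_pos: [530.5, -40.7, 101.2]
tcp_rot: [3.142, 0.001, -0.128]
ft_force: [-0.2, -0.2, 0.8]
opening: 0.008
grip_force: 0.0
```

Emit:
arm_command --pt "0 -3 0 0 0" --pt "0 -6 0 0 0" --pt "0 -9 0 0 0" --pt "0 -12 0 0 0" --pt "0 -12 0 0 0"

```text
t: 2.7
eef_pos: [533.4, -27.3, 103.5]
tcp_rot: [3.141, -0.002, -0.127]
ft_force: [-0.0, -0.5, -0.5]
opening: 0.004
grip_force: 0.0
```

Emit:
arm_command --pt "-2 -8 0 0 0" --pt "-4 -15 0 0 0" --pt "-4 -21 0 0 0" --pt "-3 -26 0 0 0" --pt "-3 -31 0 0 0"

```text
t: 3.2
eef_pos: [534.3, 3.8, 102.7]
tcp_rot: [3.141, -0.0, -0.127]
ft_force: [-1.0, -4.9, 1.9]
opening: 0.003
grip_force: 2.0
```

Emit:
arm_command --pt "0.5 -5 0 0 0" --pt "1 -9 0 0 0" --pt "2.5 -13.5 0 0 0" --pt "4.5 -18 0 0 0" --pt "6.5 -22.5 0 0 0"

```text
t: 3.7
eef_pos: [543.0, 25.4, 102.5]
tcp_rot: [3.141, 0.001, -0.128]
ft_force: [-2.5, -2.3, 0.4]
opening: 0.005
grip_force: 1.6
```

```bash
python3 - <<'E'
from h import *
c=shot('side','side2'); a=cv2.resize(c['frame'][110:210,200:305],None,fx=5,fy=5,interpolation=cv2.INTER_CUBIC)
cv2.imwrite('pics/c2.png',a[:,:,::-1])
E
```

```text
(no output)
```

View pics/c2.png

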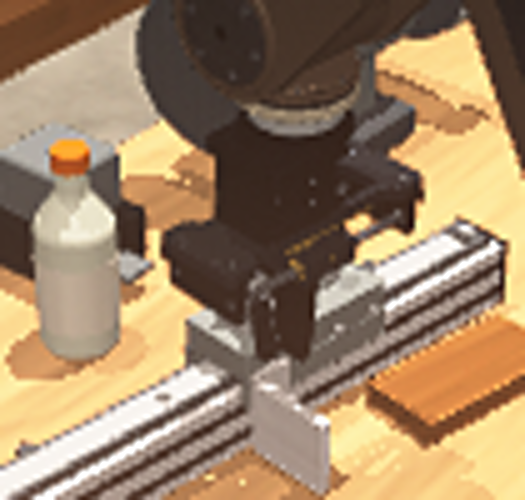

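The side view shows the finger standing against the lever at crop (290,320). The block is about where it was, so I'll carry on round the arc.

Emit:
arm_command --pt "2 -4.5 0 0 0" --pt "5 -9 0 0 0" --pt "8.5 -13 0 0 0" --pt "12 -16.5 0 0 0" --pt "16 -20 0 0 0"

```text
t: 4.25
eef_pos: [561.9, 43.2, 102.5]
tcp_rot: [3.142, 0.0, -0.128]
ft_force: [-2.2, -1.2, 0.3]
opening: 0.004
grip_force: 1.1
```

Emit:
arm_command --pt "3.5 -2.5 0 0 0" --pt "6.5 -4.5 0 0 0" --pt "9.5 -6.5 0 0 0" --pt "13 -8 0 0 0" --pt "13 -8 0 0 0"

```text
t: 4.75
eef_pos: [576.3, 49.3, 102.6]
tcp_rot: [-3.142, -0.001, -0.127]
ft_force: [-0.4, 1.0, 0.7]
opening: 0.003
grip_force: 0.0
```

Emit:
arm_command --pt "2 -1 0 0 0" --pt "4 -2 0 0 0" --pt "6 -3 0 0 0" --pt "8 -3 0 0 0" --pt "8 -3 0 0 0"

```text
t: 5.25
eef_pos: [584.3, 51.0, 102.6]
tcp_rot: [3.142, -0.0, -0.128]
ft_force: [0.6, 0.5, -0.6]
opening: 0.004
grip_force: 0.0
```

Emit:
arm_command --pt "-30 0 0 0 0" --pt "-30 0 45 0 0" --pt "-30 0 -45 0 0" --pt "-15 45 -90 0 0" --pt "0 85 -90 0 0"

```text
t: 5.75
eef_pos: [568.5, -9.6, 179.4]
tcp_rot: [-3.141, 0.0, -0.125]
ft_force: [0.7, -0.4, 0.0]
opening: 0.003
grip_force: 0.0
```

One row in that move had the wrong sign and dipped the tool in front of the rail. I'll check the scene before going on.

Emit:
arm_command --pt "10 45 0 0 0" --pt "21 88 0 0 0" --pt "21 88 0 0 0"

```text
t: 6.05
eef_pos: [578.2, -104.8, 178.0]
tcp_rot: [3.141, -0.001, -0.132]
ft_force: [0.2, 0.2, -0.0]
opening: 0.004
grip_force: 0.0
```

```bash
python3 - <<'E'
from h import *
s=env.state(); print(s['eef_pos'],s['ft_force'])
c=shot('side','side3'); a=cv2.resize(c['frame'][110:240,160:310],None,fx=4,fy=4,interpolation=cv2.INTER_CUBIC)
cv2.imwrite('pics/c3.png',a[:,:,::-1])
E
```

```text
[ 578.15920053 -104.83577758  177.99579469] [ 0.23942792  0.24735193 -0.03233155]
```

View pics/c3.png

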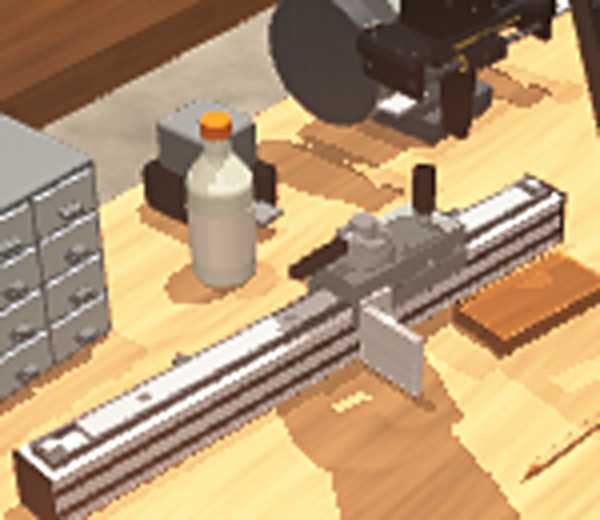

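The lever now points left along the rail, with its grip from (293,270) to (340,245). The knob top is at (424,168) and the hub top at (368,215), and nothing else has moved.

```bash
python3 - <<'E'
from h import *
c=np.load('pics/side3.npz'); S=lambda x,y,z:ray(c,160+(x+.5)/4-.5,110+(y+.5)/4-.5,z)
k,h=S(424,168,148),S(368,215,129); o=ray(c,232.2,189,63)
Y=np.array([.129,.992,0]); print(k,h,o,'to go by hub',(o-h)@Y,'by knob',(o-k)@Y-75)
E
```

```text
[589.75124494 -75.79081862 148.        ] [598.45025737  -7.06876877 129.        ] [611.29918298  84.67132905  63.        ] to go by hub 92.66368843489306 by knob 86.95813449134337
```

Emit:
arm_command --pt "7 18 0 0 0" --pt "7 18 0 0 0" --pt "7 18 30 0 0" --pt "7 18 56 0 0" --pt "7 18 56 0 0"

```text
t: 6.6
eef_pos: [581.0, -117.9, 119.1]
tcp_rot: [-3.141, 0.005, -0.127]
ft_force: [-0.6, 0.5, -0.5]
opening: 0.005
grip_force: 0.0
```

Emit:
arm_command --pt "1 -4 0 0 0" --pt "2 -8 0 0 0" --pt "3 -12 0 0 0" --pt "3 -16 0 0 0" --pt "3 -20 0 0 0"

```text
t: 7.1
eef_pos: [588.2, -99.2, 122.4]
tcp_rot: [3.141, -0.001, -0.127]
ft_force: [-0.3, 0.7, -0.5]
opening: 0.003
grip_force: 0.0
```

Emit:
arm_command --pt "0 -4 0 0 0" --pt "0 -8 0 0 0" --pt "0 -12 0 0 0" --pt "0 -16 0 0 0" --pt "0 -20 0 0 0"

```text
t: 7.6
eef_pos: [590.5, -81.1, 122.3]
tcp_rot: [3.139, -0.001, -0.128]
ft_force: [-2.1, -10.7, 2.3]
opening: 0.001
grip_force: 5.8
```

Emit:
arm_command --pt "0 -4 0 0 0" --pt "0 -8 0 0 0" --pt "0 -12 0 0 0" --pt "0 -16 0 0 0" --pt "0 -20 0 0 0"

```text
t: 8.1
eef_pos: [593.2, -61.3, 122.3]
tcp_rot: [3.139, -0.001, -0.128]
ft_force: [-1.3, -11.4, 1.8]
opening: 0.005
grip_force: 5.8
```

Emit:
arm_command --pt "0 -4 0 0 0" --pt "0 -8 0 0 0" --pt "0 -12 0 0 0" --pt "0 -15 0 0 0" --pt "0 -16 0 0 0"

```text
t: 8.6
eef_pos: [595.3, -44.6, 122.2]
tcp_rot: [3.14, -0.001, -0.128]
ft_force: [0.3, -5.2, 1.4]
opening: 0.003
grip_force: 2.5
```

```bash
python3 - <<'E'
from h import *
s=env.state(); print(s['eef_pos'],s['ft_force'])
c=shot('side','side4'); a=cv2.resize(c['frame'][110:240,160:310],None,fx=4,fy=4,interpolation=cv2.INTER_CUBIC)
cv2.imwrite('pics/c4.png',a[:,:,::-1])
E
```

```text
[595.34127881 -44.63798064 122.24915484] [ 0.33891931 -5.18390116  1.35076562]
```

View pics/c4.png

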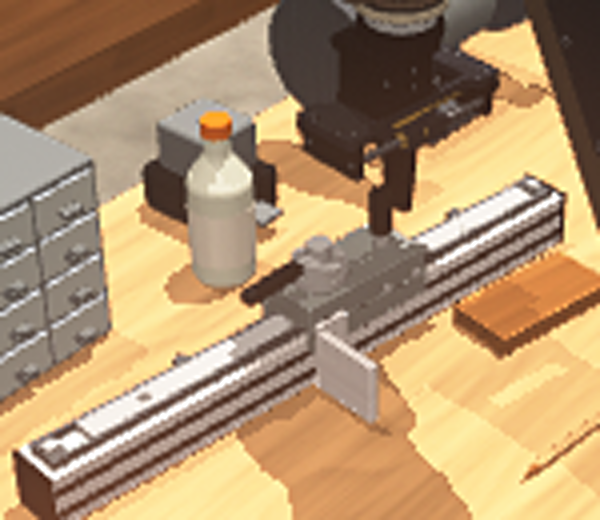

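The stop has slid left with the lever still pointing left, and the finger is at the knob's right side at (400,190). The hub top is now at (318,240). Next I'll creep.

```bash
python3 - <<'E'
from h import *
c=np.load('pics/side4.npz'); h=ray(c,160+318.5/4-.5,110+240.5/4-.5,129); o=ray(c,232.2,189,63)
print(h,(o-h)@[.129,.992,0])
E
```

```text
[607.14409848  50.41393967 129.        ] 34.519336164153884
```

Emit:
arm_command --pt "0 -1.5 0 0 0" --pt "0 -3 0 0 0" --pt "0 -4.5 0 0 0" --pt "0 -6 0 0 0" --pt "0 -7.5 0 0 0"

```text
t: 9.15
eef_pos: [596.3, -37.5, 122.2]
tcp_rot: [3.14, -0.001, -0.128]
ft_force: [-0.4, -8.3, 2.3]
opening: 0.004
grip_force: 4.3
```

Emit:
arm_command --pt "0 -1.5 0 0 0" --pt "0 -3 0 0 0" --pt "0 -4.5 0 0 0" --pt "0 -6 0 0 0" --pt "0 -7 0 0 0"

```text
t: 9.65
eef_pos: [597.2, -30.5, 122.2]
tcp_rot: [3.14, -0.001, -0.128]
ft_force: [0.3, -7.3, 1.4]
opening: 0.006
grip_force: 4.0
```

Emit:
arm_command --pt "0 -0.6 0 0 0" --pt "0 -1.2 0 0 0" --pt "0 -1.8 0 0 0" --pt "0 -2.4 0 0 0" --pt "0 -3 0 0 0"

```text
t: 10.15
eef_pos: [597.6, -27.5, 122.2]
tcp_rot: [3.14, -0.001, -0.128]
ft_force: [-0.7, -7.7, 2.5]
opening: 0.008
grip_force: 3.7
```

Emit:
arm_command --pt "0 -0.6 0 0 0" --pt "0 -1.2 0 0 0" --pt "0 -1.8 0 0 0" --pt "0 -2.4 0 0 0" --pt "0 -3 0 0 0"

```text
t: 10.65
eef_pos: [598.0, -24.5, 122.2]
tcp_rot: [3.14, -0.001, -0.128]
ft_force: [0.1, -7.2, 1.5]
opening: 0.001
grip_force: 3.7
```

Emit:
arm_command --pt "0 -0.5 0 0 0" --pt "0 -1 0 0 0" --pt "0 -1.5 0 0 0" --pt "0 -2 0 0 0" --pt "0 -2.5 0 0 0"

```text
t: 11.15
eef_pos: [598.4, -22.0, 122.3]
tcp_rot: [3.14, -0.001, -0.128]
ft_force: [-0.0, -6.4, 2.1]
opening: 0.001
grip_force: 3.7
```

Emit:
arm_command --pt "0 -0.4 0 0 0" --pt "0 -0.8 0 0 0" --pt "0 -1.2 0 0 0" --pt "0 -1.6 0 0 0" --pt "0 -2 0 0 0"

```text
t: 11.65
eef_pos: [598.6, -20.0, 122.3]
tcp_rot: [3.14, -0.001, -0.128]
ft_force: [0.7, -7.5, 1.6]
opening: 0.006
grip_force: 3.6
```

Emit:
arm_command --pt "0 -0.4 0 0 0" --pt "0 -0.8 0 0 0" --pt "0 -1.2 0 0 0" --pt "0 -1.6 0 0 0" --pt "0 -2 0 0 0"

```text
t: 12.15
eef_pos: [598.9, -18.0, 122.2]
tcp_rot: [3.141, -0.001, -0.128]
ft_force: [0.5, -6.6, 1.4]
opening: 0.006
grip_force: 3.3
```

Emit:
arm_command --pt "0 -0.4 0 0 0" --pt "0 -0.8 0 0 0" --pt "0 -1.2 0 0 0" --pt "0 -1.6 0 0 0" --pt "0 -2 0 0 0"

```text
t: 12.65
eef_pos: [598.6, -15.0, 121.8]
tcp_rot: [-3.142, 0.0, -0.127]
ft_force: [-0.1, 0.5, -0.4]
opening: 0.004
grip_force: 0.0
```

The contact force vanished at y = -15, so the pin has probably dropped. I'll look.

```bash
python3 - <<'E'
from h import *
s=env.state(); print(s['eef_pos'],s['ft_force'])
c=shot('side','side5'); a=cv2.resize(c['frame'][140:220,190:290],None,fx=6,fy=6,interpolation=cv2.INTER_CUBIC)
p=np.load('pics/side4.npz')['frame']; b=cv2.resize(p[127:207,200:300],None,fx=6,fy=6,interpolation=cv2.INTER_CUBIC)
im=np.hstack([a[:,:400],b[:,:400]])
cv2.imwrite('pics/c5.png',im[:,:,::-1])
E
```

```text
[598.57112524 -14.99947884 121.77029179] [-0.14532507  0.54008106 -0.44308528]
```

View pics/c5.png

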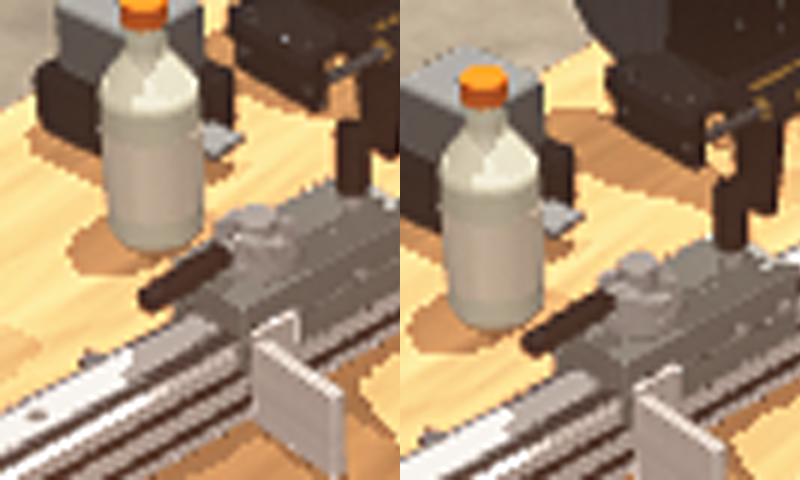

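The lever still points left. In the new view (left half) the hub sits about 106 px above the arm post, against 114 px before. I'll measure the drop to sub-pixel with template matching.

```bash
python3 - <<'E'
from h import *
A=np.load('pics/side4.npz');B=np.load('pics/side5.npz')
up=lambda c:cv2.resize(cv2.cvtColor(c['frame'],cv2.COLOR_RGB2GRAY),None,fx=8,fy=8,interpolation=cv2.INTER_CUBIC)
a,b=up(A),up(B)
# patches in side4 px: lever grip, hub top, stop arm
for n,(x0,y0,x1,y1) in dict(lever=(219,172,236,188),hub=(233,167,247,178),arm=(238,187,257,217)).items():
    t=a[y0*8:y1*8,x0*8:x1*8]; r=cv2.matchTemplate(b[(y0-25)*8:(y1+5)*8,(x0-40)*8:(x1+5)*8],t,cv2.TM_CCOEFF_NORMED)
    _,m,_,l=cv2.minMaxLoc(r); print(n,round(m,3),l[0]/8-40,l[1]/8-25)
# expected image shift for slide s and drop
Y=np.array([.129,.992,0])
for s in(30,33,36):
  print(s,proj(A,np.array([607,52,129])+s*Y)-proj(A,[607,52,129]),proj(A,np.array([607,52,122])+s*Y)-proj(A,[607,52,129]),proj(A,np.array([550,80,50])+s*Y)-proj(A,[550,80,50]))
E
```

```text
lever 0.818 -7.0 5.0
hub 0.89 -7.875 4.5
arm 0.917 -7.0 4.0
30 [-6.5501408   3.41212441] [-6.49197645  5.08383375] [-6.46384559  3.72989794]
33 [-7.21326571  3.75756197] [-7.15321876  5.43020132] [-7.11823345  4.10750596]
36 [-7.87788526  4.10377813] [-7.81594737  5.77734744] [-7.77409615  4.48596502]
```

Slide is about 32.5 mm, but the measured drop is ambiguous. I'll nudge gently to feel whether the stop is locked.

Emit:
arm_command --pt "0 -0.4 0 0 0" --pt "0 -0.8 0 0 0" --pt "0 -1.2 0 0 0" --pt "0 -1.6 0 0 0" --pt "0 -1.6 0 0 0"

```text
t: 13.2
eef_pos: [598.9, -13.7, 121.8]
tcp_rot: [3.141, 0.0, -0.127]
ft_force: [-0.4, 0.3, -0.1]
opening: 0.004
grip_force: 0.0
```

Emit:
arm_command --pt "0 -0.4 0 0 0" --pt "0 -0.8 0 0 0" --pt "0 -1.2 0 0 0" --pt "0 -1.2 0 0 0" --pt "0 -1.2 0 0 0"

```text
t: 13.7
eef_pos: [599.1, -12.7, 121.9]
tcp_rot: [3.141, -0.0, -0.128]
ft_force: [0.0, -2.2, 0.1]
opening: 0.005
grip_force: 1.0
```

Emit:
arm_command --pt "0 -0.2 0 0 0" --pt "0 -0.4 0 0 0" --pt "0 -0.6 0 0 0" --pt "0 -0.6 0 0 0"

```text
t: 14.1
eef_pos: [599.2, -12.0, 121.9]
tcp_rot: [3.141, -0.0, -0.128]
ft_force: [-1.1, -4.4, 1.3]
opening: 0.003
grip_force: 2.0
```

Emit:
arm_command --pt "0 -0.3 0 0 0" --pt "0 -0.6 0 0 0" --pt "0 -0.9 0 0 0" --pt "0 -0.9 0 0 0"

```text
t: 14.5
eef_pos: [599.3, -11.0, 121.9]
tcp_rot: [3.141, -0.0, -0.128]
ft_force: [-0.1, -4.0, -0.0]
opening: 0.006
grip_force: 1.9
```

Emit:
arm_command --pt "0 -0.3 0 0 0" --pt "0 -0.6 0 0 0" --pt "0 -0.9 0 0 0" --pt "0 -0.9 0 0 0"

```text
t: 14.9
eef_pos: [599.4, -10.1, 121.9]
tcp_rot: [3.142, -0.0, -0.128]
ft_force: [-0.5, -4.7, -0.3]
opening: 0.004
grip_force: 1.8
```

```bash
python3 - <<'E'
from h import *
shot('side','side6'); print(env.state()['ft_force'])
up=lambda c:cv2.resize(cv2.cvtColor(c['frame'],cv2.COLOR_RGB2GRAY),None,fx=8,fy=8,interpolation=cv2.INTER_CUBIC)
B=np.load('pics/side5.npz');C=np.load('pics/side6.npz');D=np.load('pics/side3.npz')
b,c=up(B),up(C)
for n,(x0,y0,x1,y1) in dict(lever=(212,177,229,193),hub=(226,172,239,183),arm=(231,191,250,221),barstrip=(190,195,206,215)).items():
    t=b[y0*8:y1*8,x0*8:x1*8]; r=cv2.matchTemplate(c[(y0-6)*8:(y1+6)*8,(x0-6)*8:(x1+6)*8],t,cv2.TM_CCOEFF_NORMED)
    _,m,_,l=cv2.minMaxLoc(r); print(n,round(m,3),l[0]/8-6,l[1]/8-6)
f=lambda q,x,y:cv2.resize(q['frame'][y:y+60,x:x+65],None,fx=6,fy=6,interpolation=cv2.INTER_NEAREST)
cv2.imwrite('pics/c6.png',np.hstack([f(C,203,162),f(np.load('pics/side4.npz'),210,158)])[:,:,::-1])
E
```

```text
[ 0.23617306 -3.69572105 -0.53758341]
lever 0.971 -0.5 0.25
hub 0.977 -0.5 0.25
arm 0.922 -0.625 0.25
barstrip 1.0 0.0 0.0
```

View pics/c6.png

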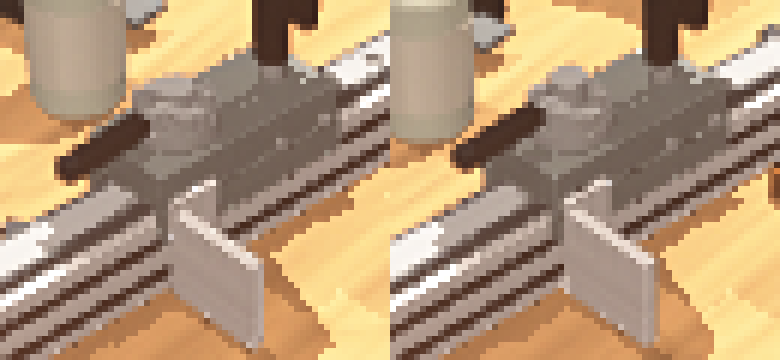

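The hub now protrudes clearly less above the sleeve: its top is at (178,88), against about (570,72) in the earlier frame. That is a drop of about 7 mm. The bar patch has not shifted and friction is back to 4 N, so the pin is in the hole. I'll back off.

Emit:
arm_command --pt "0 5 0 0 0" --pt "0 20 0 0 0" --pt "0 35 -10 0 0" --pt "0 35 -50 0 0" --pt "0 35 -80 0 0"

```text
t: 15.45
eef_pos: [594.9, -46.5, 204.1]
tcp_rot: [-3.142, -0.001, -0.129]
ft_force: [-0.0, 0.4, 1.1]
opening: 0.005
grip_force: 0.0
```

Emit:
arm_command --pt "0 0 0 0 0" --pt "0 0 0 0 0" --pt "0 0 0 0 0"

```text
t: 15.75
eef_pos: [594.4, -45.4, 201.2]
tcp_rot: [-3.142, 0.001, -0.128]
ft_force: [0.4, -0.8, -0.1]
opening: 0.004
grip_force: 0.0
```

```bash
python3 - <<'E'
from h import *
s=env.state(); print(s['eef_pos'],s['ft_force']); print(env.job_done())
E
```

```text
[594.38455193 -45.37068837 201.19276549] [ 0.38519457 -0.83097796 -0.08262164]
the job is handed in; nothing more can be done
None
```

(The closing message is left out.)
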